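# Slide the microscope stage plate out over the end of the ledge

## Task

Push the dark stage plate along the white ledge until about a third of its length sticks out past the end of the ledge where the open tray stands, so that its edge is free for the next person to take. Leave it lying flat with its long side flush against the metal fence. Only push it with the fingertips, do not grip or lift it, and leave the tray, slide box, pot and lens where they are.

Things in the scene. Friction and masses are not known exactly. Their poses are not given: they have to be found in the camera images.
- ledge: Fixed white riser ledge, a board 360 mm long (its y axis), with a flat surface 60 mm above the table. Origin: on the table under the middle of the ledge; x from the front edge towards the fence, z up. Front edge of the surface at x = -90 mm; straight aluminium fence along the whole other long side, 12 mm thick, inner face at x = +55 mm, its top 78 mm above the table. The ends at y = +180 and y = -180 mm are open; the board is 20 mm thick on two cross feet at y = +-130 mm.
- stage_plate: Loose dark steel-coloured stage plate lying on the ledge, 90 mm (its x) by 120 mm (its y, the long way) by 6 mm thick, mass 120 to 260 g, with a 26 mm round hole through its middle. Origin: centre of its underside; z up. It slides with ordinary dry friction. Flush against the fence its origin is at x = +10 mm of the ledge; it tips off when its middle passes the end of the ledge.
- tray: Loose open white tray, 100 x 120 x 28 mm high, cork in its bottom, standing on the table just beyond one end of the ledge (either end); it marks the end to push to. Origin: centre of its underside.
- slide_box: Loose closed light wooden box for glass slides, with a dark seam,, 90 x 120 x 34 mm high, on the table just beyond the other end of the ledge. Origin: centre of its underside. Leave alone.
- pot: Small clear specimen pot with white screw cap, 46 mm across, 55 mm high, standing on the table in front of the ledge or behind its fence. Origin: centre of its underside. Leave alone.
- objective: Small steel microscope lens, a stepped cylinder 34 mm across and 45 mm high, standing on the table in front of the ledge or behind its fence. Origin: centre of its underside. Leave alone.

How it is judged:
By the outcome, as a careful person would: the job done as asked, in the order asked, and still so for the second after the job is handed in, with the robot touching nothing.
It also fails if it takes over 48 s, if anything falls off the work surface, if the arm or the gripper's body presses on something with over 40 N, if the wrist force passes 120 N, or if a joint passes its speed limit or range.

## Robot

A 7-joint arm with a two-finger parallel gripper is mounted at the origin on the work surface. World frame = base frame: x ahead of the robot, y to its left, z up, the work surface at z = 0. Lengths are in m, angles in rad, forces in N, time in s.
With the tool pointing down it reaches from about 0.35 to 0.9 m from the base axis. Payload 19.9 kg.
Tool frame: the origin (TCP) lies midway between the tips of the shut fingers; the grasp point (between the pads) lies 19 mm behind it; z points along the fingers, y is the direction in which the jaws open and shut (so a half turn about z gives the same grasp; the last joint's range is limited). The gripper opens to 94 mm and grips with 3 to 60 N. Pads are 16 mm wide; open, the fingers measure 119 mm over their backs; the gripper's body (75 mm by 177 mm) begins 78 mm behind the grasp point.
Start: joints at [-1.268, 0.417, -0.01, 1.614, 0.005, 1.111, -0.053], TCP at [0.211, 0.588, 0.205] pointing down, gripper open.
Joint ranges: [-2.81, 2.81], [-0.39, 2.02], [-1.27, 1.25], [0.06, 2.57], [-1.19, 4.33], [0.19, 2], [-2.82, 2.82]. Speed limits (rad/s): [1.89, 1.89, 2.39, 2.39, 3.01, 3.01, 3.01].

## Interface

Orientations are given as a unit quaternion [x, y, z, w].
In Python, from station import ctrl gives the robot as it stands. The module is installed in compiled form; this text tells all that it offers. Calls block until the motion is done:
- ctrl.move_ptp(position, orientation): joint-space move of the TCP to a pose.
- ctrl.line_to(position, feed=0.15, ori=None, contact_N=None): straight line of the TCP; ori=None keeps the orientation; feed is the mean speed in m/s. With contact_N (N) it stops when the force on the tool has changed by that much, and returns True; else False.
- ctrl.movej(angles): joint-space move.
- ctrl.gripper_to(opening, squeeze=None): finger opening in m; squeeze is the grip in N (None keeps the last); returns when the fingers have stopped.
- ctrl.dwell(seconds).
- ctrl.ik(position, orientation): joint angles nearest the present ones, or None.
- ctrl.read_camera(name): name is "scene" or "top" or "wrist"; returns the picture (384x512x3 uint8, red, green, blue); there is no depth.
- ctrl.camera_info(name): a dict with "vertical_fov" (degrees; the focal length in pixels is half the picture's height over the tangent of half this angle, whatever the lens; pixels are square), "cx", "cy" (the principal point, pixels), "xyz" and "attitude" of the camera in the world. Camera axes: x right, y down, z forward; pixel columns grow to the right and rows downward; lengths in m; the calibration is good to about 2 mm. The wrist camera is an equidistant fisheye: a pixel r from the principal point sees the ray r / f radians off the axis. A picture is of the moment at which its call begins: read the wrist's pose just before it. camera_info takes no time and is no camera call; for the wrist camera it gives the pose at the moment of the call.
A pose or a line that the arm cannot do raises ctrl.MotionError and nothing moves.
- ctrl.finish_job(): hands the job in, once; it reports no verdict.
Readings, each from a call of its own:
- ctrl.get_time(): time.
- ctrl.get_joint_pos(): joint angles.
- ctrl.get_dq(): joint speeds.
- ctrl.get_joint_efforts(): joint torques, N m.
- ctrl.get_ee_pos(): TCP position.
- ctrl.get_orientation(): TCP orientation.
- ctrl.get_ft_force(): force on the tool from outside, world axes, zero at the start.
- ctrl.get_wrist_torque(): the same for the moment, N m.
- ctrl.get_opening(): finger opening in m.
Only numpy, scipy, OpenCV 4.12 (cv2) and the standard library are available. Lean on these libraries where they do the work, as an engineer would, in place of code of your own. Each camera call takes 0.05 s, during which the arm holds its last target.

## Working session

There is one attempt and no reset: what is moved stays moved. The work goes in short steps, each a Python script; the robot and the scene stay as the last script left them, time stands still between calls to the robot, and variables do not carry over. Pictures are saved under pics/ and viewed, and the job is handed in when it is done.

```bash
mkdir -p pics; python3 - <<'E'
from station import ctrl
import cv2
for n in ("scene","top"):
    cv2.imwrite(f"pics/{n}0.png",cv2.resize(ctrl.read_camera(n)[:,:,::-1],None,fx=1.5,fy=1.5))
    cv2.imwrite(f"pics/{n}0raw.png",ctrl.read_camera(n)[:,:,::-1])
    print(n,ctrl.camera_info(n))
print(ctrl.get_time(),ctrl.get_orientation(),ctrl.get_opening(),ctrl.get_ee_pos())
E
```

```text
scene {'vertical_fov': 51.3063100569931, 'cx': 255.5981146316499, 'cy': 186.97616549560797, 'xyz': array([ 0.85909445, -0.35482198,  0.82302211]), 'attitude': array([ 0.91698747,  0.27177065, -0.08489053, -0.27940703])}
top {'vertical_fov': 56.052759869876176, 'cx': 250.87767649270774, 'cy': 189.64002815509104, 'xyz': array([0.3816779 , 0.03041044, 1.07261339]), 'attitude': array([ 0.7122045 , -0.69589881,  0.05612285, -0.07307414])}
0.2 [ 1.71547216e-01  9.85175832e-01 -3.63337406e-04 -3.02753215e-05] 0.09401368251320344 [0.21118676 0.58800145 0.20508054]
```

View pics/scene0.png

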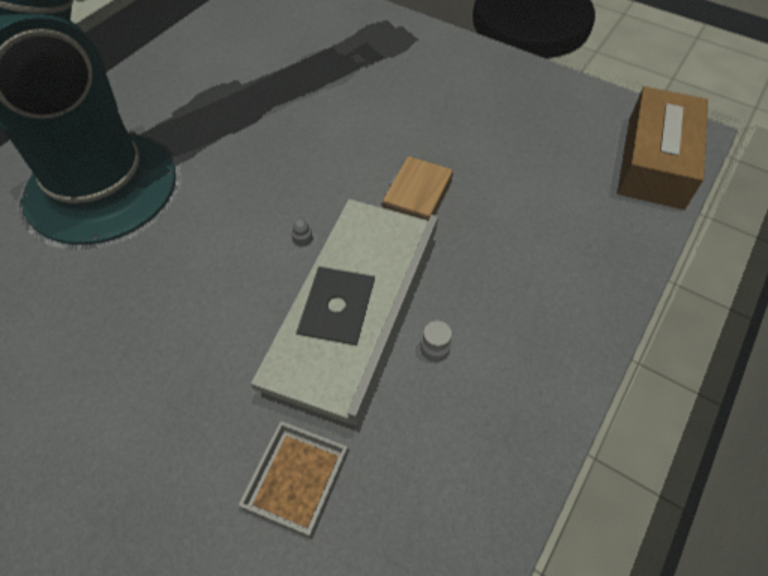

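View pics/top0.png

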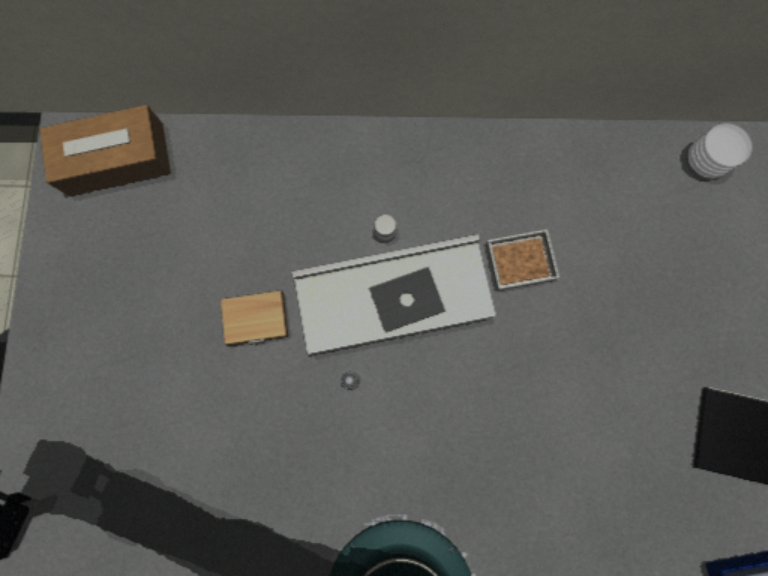

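The tray is at the right (−y) end in the top view, around (522,260). The plate is at about (407,300) and turned relative to the fence, which runs (295,273)–(478,238). Next I'll measure this properly.

```bash
cat > h.py <<'E'
import numpy as np, cv2
from scipy.spatial.transform import Rotation as R
from scipy.optimize import least_squares
def f_of(i): return 192/np.tan(np.radians(i['vertical_fov'])/2)
def proj(i,P):
    p=(np.atleast_2d(P)-i['xyz'])@R.from_quat(i['attitude']).as_matrix()
    f=f_of(i); return np.c_[i['cx']+f*p[:,0]/p[:,2], i['cy']+f*p[:,1]/p[:,2]]
def unproj(i,uv,z):
    uv=np.atleast_2d(np.asarray(uv,float)); f=f_of(i)
    d=np.c_[(uv[:,0]-i['cx'])/f,(uv[:,1]-i['cy'])/f,np.ones(len(uv))]@R.from_quat(i['attitude']).as_matrix().T
    return i['xyz']+d*((z-i['xyz'][2])/d[:,2])[:,None]
def l2w(L,p):
    x,y,a=L; p=np.atleast_2d(np.asarray(p,float)); c,s=np.cos(a),np.sin(a)
    return np.c_[x+c*p[:,0]-s*p[:,1], y+s*p[:,0]+c*p[:,1], p[:,2]]
def w2l(L,p):
    x,y,a=L; p=np.atleast_2d(np.asarray(p,float)); c,s=np.cos(a),np.sin(a)
    dx,dy=p[:,0]-x,p[:,1]-y
    return np.c_[c*dx+s*dy,-s*dx+c*dy]
def plate(img,info,box,thr=75):
    g=cv2.cvtColor(img,cv2.COLOR_RGB2GRAY) if img.ndim==3 else img
    x0,y0,x1,y1=box
    m=(g[y0:y1,x0:x1]<thr).astype(np.uint8)
    n,lab,st,_=cv2.connectedComponentsWithStats(m)
    return m,lab,st
E
python3 - <<'E'
import cv2,numpy as np
for n,b in (("scene",(160,120,300,290)),("top",(180,140,345,250))):
    im=cv2.imread(f"pics/{n}0raw.png"); x0,y0,x1,y1=b
    k=4 if n=="top" else 3.5
    cv2.imwrite(f"pics/{n}0z.png",cv2.resize(im[y0:y1,x0:x1],None,fx=k,fy=k,interpolation=cv2.INTER_CUBIC))
E
```

```text
(no output)
```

View pics/scene0z.png

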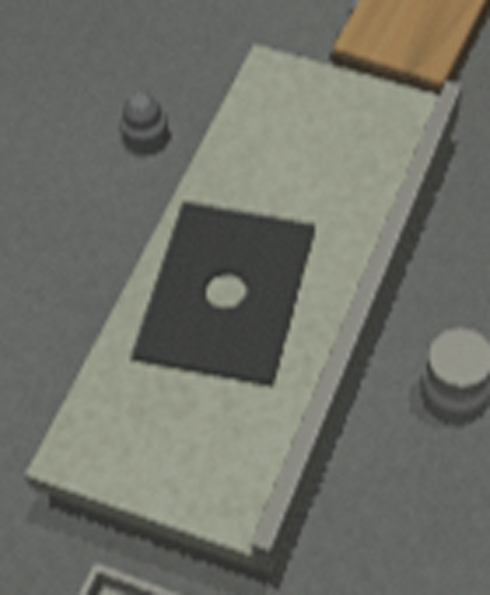

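View pics/top0z.png

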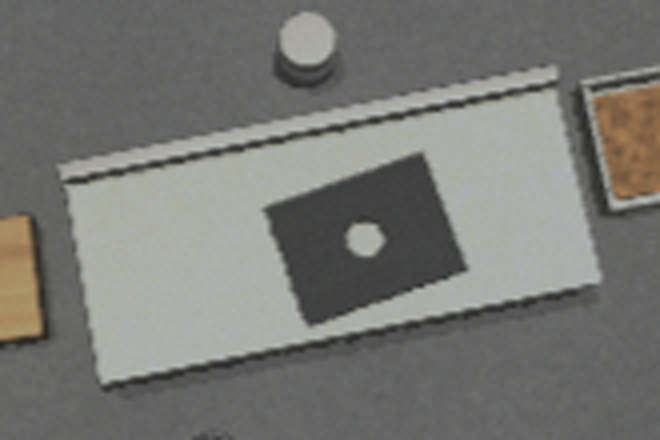

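```bash
cat >> h.py <<'E'
def fit(ci,obs,x0):
    # obs: list of (cam, uv_raw, local xyz)
    def res(x):
        return np.concatenate([(proj(ci[c],l2w(x,[p]))[0]-uv) for c,uv,p in obs])
    r=least_squares(res,x0,loss='soft_l1'); return r.x, r.fun.reshape(-1,2)
E
python3 - <<'E'
from h import *
from station import ctrl
ci={n:ctrl.camera_info(n) for n in("scene","top")}
T=lambda u,v:("top",((np.array([u,v])+.5)/4-.5)+[180,140])
S=lambda u,v:("scene",((np.array([u,v])+.5)/3.5-.5)+[160,120])
def mk(l,s):return [(*a,np.array(p)/1000) for a,p in l] if s is None else [(*a,np.array(p)/1000) for a,p in l if a[0]==s]
led=[(T(102,384),(-90,180,60)),(T(600,283),(-90,-180,60)),(T(59,167),(67,180,78)),(T(556,67),(67,-180,78)),
 (S(254,44),(-90,180,60)),(S(28,478),(-90,-180,60)),(S(460,88),(67,180,78)),(S(271,550),(67,-180,78))]
pl=[(T(265,208),(45,60,66)),(T(423,153),(45,-60,66)),(T(467,268),(-45,-60,66)),(T(310,326),(-45,60,66)),
 (S(183,203),(-45,60,66)),(S(314,226),(45,60,66)),(S(273,384),(45,-60,66)),(S(133,359),(-45,-60,66))]
for s in ("top","scene",None):
    L,r=fit(ci,mk(led,s),[.5,0,.1]); P,r2=fit(ci,mk(pl,s),[.5,0,.3])
    print(s,L.round(4),abs(r).max().round(2),P.round(4),abs(r2).max().round(2),'plate in ledge',w2l(L,[[P[0],P[1],0]]).round(4),np.degrees(P[2]-L[2]).round(2))
print(r.round(1))
# others
print('tray',unproj(ci['top'],[[522/1.5,260/1.5]],0.01), 'pot',unproj(ci['top'],[[385/1.5,226/1.5]],0.055),'lens',unproj(ci['top'],[[350/1.5,380/1.5]],.03),'box',unproj(ci['top'],[[254/1.5,317/1.5]],.034))
E
```

```text
top [0.5615 0.0274 0.2231] 0.82 [ 0.5416 -0.001   0.3723] 0.5 plate in ledge [[-0.0257 -0.0233]] 8.55
scene [0.5631 0.0266 0.2291] 0.97 [ 0.5426 -0.002   0.3752] 0.41 plate in ledge [[-0.0264 -0.0233]] 8.37
None [0.5624 0.027  0.227 ] 1.1 [ 0.5422 -0.0016  0.3744] 0.73 plate in ledge [[-0.0262 -0.0233]] 8.44
[[-0.1  0.4]
 [ 1.  -0.4]
 [-0.1 -0.5]
 [-0.1 -0.9]
 [-0.3 -0.1]
 [-0.9 -0.7]
 [ 0.6 -1.1]
 [-0.   0.3]]
tray [[ 0.63400241 -0.23203217  0.01      ]] pot [[0.68607726 0.04327154 0.055     ]] lens [[0.38870415 0.10332312 0.03      ]] box [[0.50436976 0.2936448  0.034     ]]
```

Both cameras agree: in the ledge frame the plate is at (−26, −23) mm, yaw +8.4°, and the tray is at the −y end. First I'll push it against the fence with two fingertips. After that I'll push it along.

```bash
cat >> h.py <<'E'
L=np.array([0.5624,0.0270,0.2270])
def quat(dirang,ctrl,pos):
    "tool y along ledge angle dirang (deg); pick nicer of two"
    best=None
    for k in (0,180):
        a=L[2]+np.radians(dirang+k); y=np.array([np.cos(a),np.sin(a),0]); z=np.array([0,0,-1.]); x=np.cross(y,z)
        q=R.from_matrix(np.c_[x,y,z]).as_quat(); j=ctrl.ik(pos,q)
        if j is None: continue
        c=abs(j[6])
        if best is None or c<best[0]: best=(c,q,j)
    return best[1]
def W(x,y,z): return l2w(L,[[x/1000,y/1000,z/1000]])[0]
def snap(ctrl,tag,boxes={"scene":(160,120,300,300),"top":(180,140,380,250)}):
    for n,(x0,y0,x1,y1) in boxes.items():
        im=ctrl.read_camera(n)[:,:,::-1]; cv2.imwrite(f"pics/{n}_{tag}_raw.png",im)
        k=4 if n=="top" else 3
        cv2.imwrite(f"pics/{n}_{tag}.png",cv2.resize(im[y0:y1,x0:x1],None,fx=k,fy=k,interpolation=cv2.INTER_CUBIC))
E
python3 - <<'E'
from h import *
from station import ctrl
p=W(-108,-23,130); q=quat(90,ctrl,p)
ctrl.move_ptp(p,q); print(ctrl.get_time(),ctrl.get_joint_pos())
ctrl.gripper_to(0.06)
ctrl.line_to(W(-108,-23,62.8),feed=.1)
f0=ctrl.get_ft_force()
ctrl.line_to(W(-60,-23,62.8),feed=.06)
print('F',ctrl.get_ft_force()-f0)
c=ctrl.line_to(W(-38,-23,62.8),feed=.03,contact_N=6)
print(c,w2l(L,[ctrl.get_ee_pos()])*1000,ctrl.get_ee_pos()[2],ctrl.get_ft_force()-f0,ctrl.get_time(),ctrl.get_opening())
snap(ctrl,"a")
E
```

```text
2.5583 [-0.77576746  0.31878946  0.8794538   2.09854457 -0.32372286  0.86207778
 -1.04861805]
F [ 0.84774582 -1.28319875  1.19568743]
True [[-43.77115025 -22.80758423]] 0.06239241391363623 [-0.50247311 -1.36362022 -0.05436574] 5.6 0.06010875813839784
```

View pics/top_a.png

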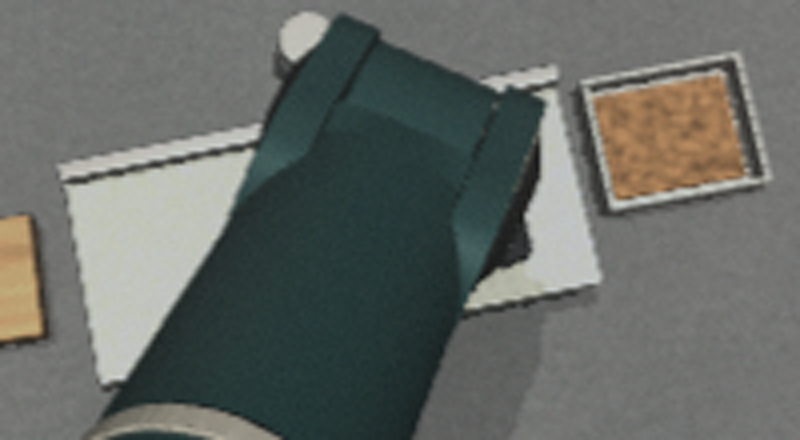

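View pics/scene_a.png

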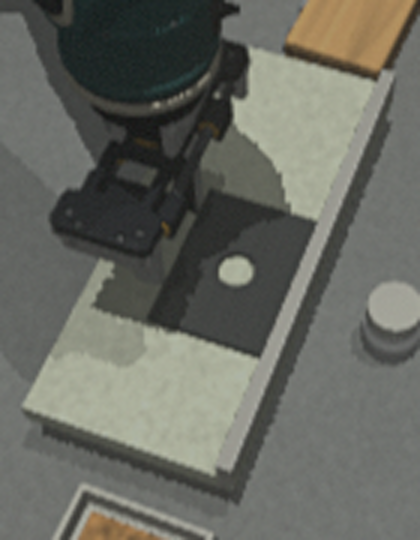

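The plate now sits against the fence, hole near (236,271) in the scene zoom, with no gap visible. Next: retract, turn the tool, and push along −y on the short face.

```bash
python3 - <<'E'
from h import *
from station import ctrl
ci=ctrl.camera_info("scene")
uv=(np.array([236,271])+.5)/3-.5+[160,120]
print('hole ledge',w2l(L,unproj(ci,uv,.066))*1000)
ctrl.line_to(W(-62,-23,62.8),feed=.08)
ctrl.line_to(W(-80,-23,130),feed=.15)
p=W(10,75,130); q=quat(0,ctrl,p)
ctrl.move_ptp(p,q); ctrl.gripper_to(0.04)
print(ctrl.get_time(),ctrl.get_joint_pos())
ctrl.line_to(W(10,75,63),feed=.1)
f0=ctrl.get_ft_force()
c=ctrl.line_to(W(10,-84,63),feed=.05,contact_N=15)
print(c,w2l(L,[ctrl.get_ee_pos()])*1000,ctrl.get_ee_pos()[2],ctrl.get_ft_force()-f0,ctrl.get_time(),ctrl.get_opening())
snap(ctrl,"b")
E
```

```text
hole ledge [[ 10.69732318 -31.21967669]]
8.3667 [-0.5715031   0.42074405  0.42187887  1.84891025 -0.21250257  0.91602637
  0.1748256 ]
False [[ 10.08760084 -83.91951728]] 0.06303260687968082 [-0.76269295  2.18703218 -0.18494193] 12.5167 0.040291015965563046
```

View pics/top_b.png

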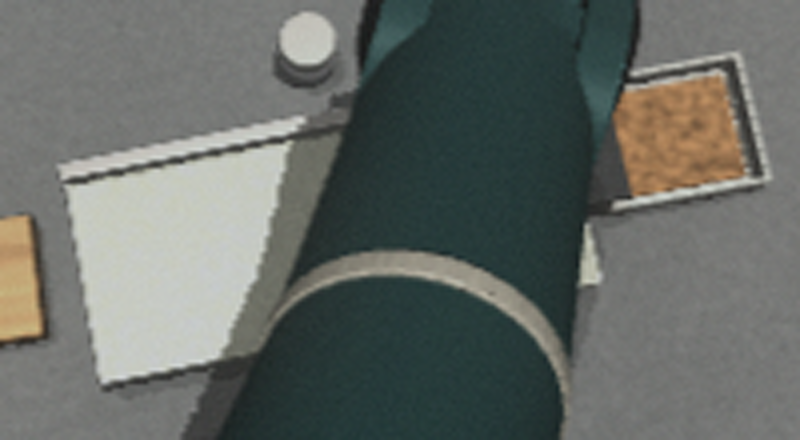

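View pics/scene_b.png

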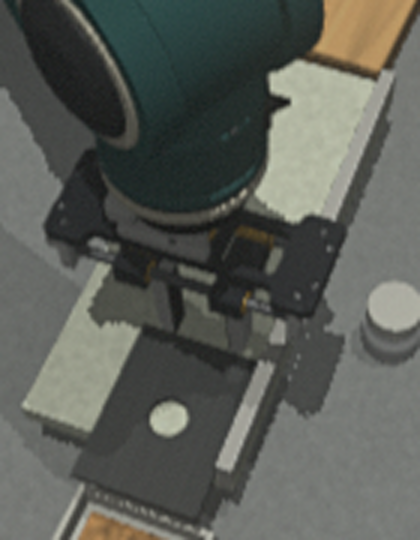

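The plate now overhangs the tray end, hole near (169,419) in the scene zoom. I'll measure before the last few millimetres.

```bash
python3 - <<'E'
from h import *
from station import ctrl
ci=ctrl.camera_info("scene")
uv=(np.array([[169,419],[73,478],[203,517],[258,362],[146,333]])+.5)/3-.5+[160,120]
print('hole, corners ledge',(w2l(L,unproj(ci,uv,.066))*1000).round(1))
ctrl.line_to(W(10,-50,63),feed=.1)
ctrl.line_to(W(-20,0,160),feed=.2)
p=W(-60,120,200); ctrl.move_ptp(p,ctrl.get_orientation())
print(ctrl.get_time())
snap(ctrl,"c")
E
```

```text
hole, corners ledge [[  10.6 -155.2]
 [ -32.4 -215.4]
 [  58.2 -210.4]
 [  52.1  -94.6]
 [ -30.6 -100.5]]
14.4167
```

View pics/top_c.png

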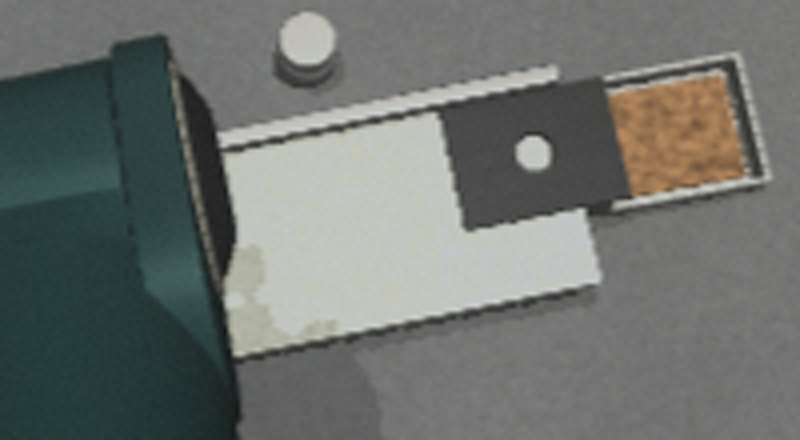

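View pics/scene_c.png

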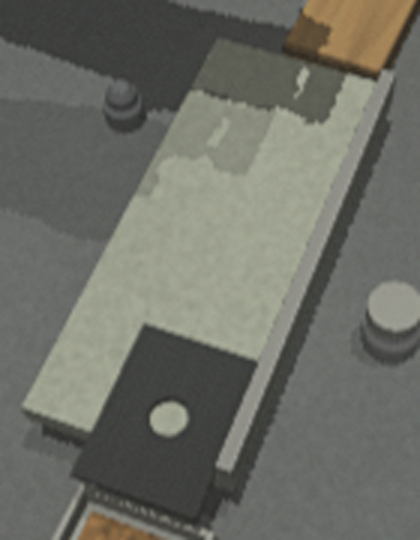

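Both views show the plate flat and overhanging. I'll fit its pose from the corners, top zoom (441,112), (601,77), (632,196), (467,230) and scene zoom (146,324), (257,361), (199,517), (73,478).

```bash
python3 - <<'E'
from h import *
from station import ctrl
ci={n:ctrl.camera_info(n) for n in("scene","top")}
T=lambda u,v:("top",((np.array([u,v])+.5)/4-.5)+[180,140])
S=lambda u,v:("scene",((np.array([u,v])+.5)/3-.5)+[160,120])
pl=[(T(441,112),(45,60,66)),(T(601,77),(45,-60,66)),(T(632,196),(-45,-60,66)),(T(467,230),(-45,60,66)),(T(534,153),(0,0,66)),
 (S(146,324),(-45,60,66)),(S(257,361),(45,60,66)),(S(199,517),(45,-60,66)),(S(73,478),(-45,-60,66)),(S(169,419),(0,0,66))]
for s in ("top","scene",None):
    P,r=fit(ci,[(*a,np.array(p)/1000) for a,p in pl if s in(None,a[0])],[.5,0,.2])
    print(s,P.round(4),w2l(L,[[*P[:2],0]])*1000,np.degrees(P[2]-L[2]),abs(r).max())
# overhang by intersect: ledge -y end in top at front corner
E
```

```text
top [ 0.6054 -0.1199  0.2308] [[   8.79611035 -152.77036539]] 0.22006170823426938 0.6688924376680916
scene [ 0.6071 -0.1207  0.2514] [[  10.3143216 -153.9830843]] 1.4000689525414134 1.3878594521021341
None [ 0.6065 -0.1203  0.2438] [[   9.80149841 -153.43366259]] 0.9624135433495168 1.403098453238698
```

Overhang is about 33 mm, with possibly up to 1° of yaw left. I'll push 7 mm more, then press it flush with two fingers from the front.

```bash
python3 - <<'E'
from h import *
from station import ctrl
p=W(10,-60,130); q=quat(0,ctrl,p)
ctrl.move_ptp(p,q)
ctrl.line_to(W(10,-60,63),feed=.12)
c=ctrl.line_to(W(10,-91.5,63),feed=.04,contact_N=15)
print(c,w2l(L,[ctrl.get_ee_pos()])*1000,ctrl.get_time())
ctrl.line_to(W(10,-60,63),feed=.1)
ctrl.line_to(W(-10,-60,130),feed=.15)
p=W(-80,-148,130); q=quat(90,ctrl,p)
ctrl.move_ptp(p,q); ctrl.gripper_to(0.05)
ctrl.line_to(W(-80,-148,63),feed=.12)
f0=ctrl.get_ft_force()
ctrl.line_to(W(-50,-148,63),feed=.08)
c=ctrl.line_to(W(-40,-148,63),feed=.015,contact_N=10)
print(c,w2l(L,[ctrl.get_ee_pos()])*1000,ctrl.get_ft_force()-f0,ctrl.get_time())
ctrl.line_to(W(-75,-148,63),feed=.1)
ctrl.line_to(W(-90,-130,150),feed=.2)
ctrl.move_ptp(W(-60,120,200),q)
print(ctrl.get_time())
snap(ctrl,"d")
cv2.imwrite("pics/top_dfull.png",ctrl.read_camera("top")[:,:,::-1])
E
```

```text
False [[ 10.02176309 -91.40492087]] 17.0
True [[ -44.03263385 -147.90836021]] [-1.16594269 -0.77476372  1.09615971] 21.3583
23.425
```

View pics/top_d.png

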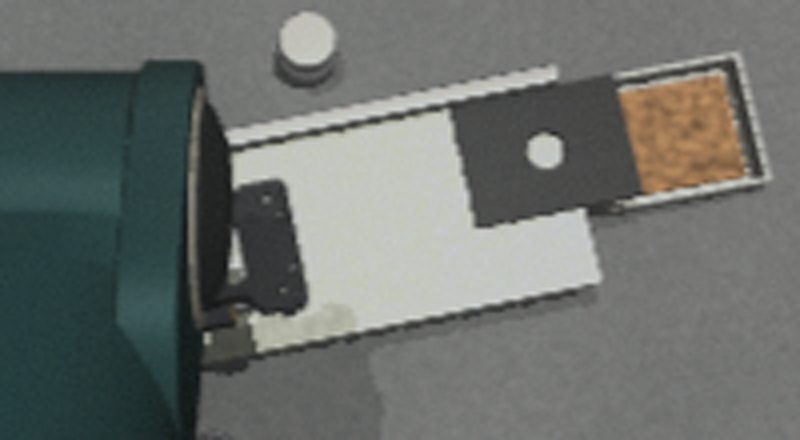

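View pics/scene_d.png

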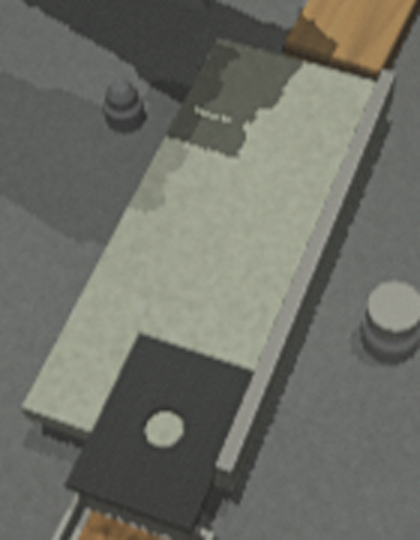

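The plate is flat against the fence, with its hole at (545,151) in the top zoom and (164,429) in the scene zoom. Now I'll check the yaw and overhang with a line fit to its edges.

```bash
python3 - <<'E'
from h import *
from station import ctrl
ci={n:ctrl.camera_info(n) for n in("scene","top")}
def edge(n,img,a,b,z,m=.15):
    # subpixel edge along segment a->b (raw px): max gradient on normals
    from scipy.ndimage import map_coordinates as mc
    g=cv2.GaussianBlur(cv2.cvtColor(img,cv2.COLOR_BGR2GRAY).astype(float),(0,0),.7)
    a,b=np.array(a,float),np.array(b,float);t=(b-a)/np.linalg.norm(b-a);nn=np.array([-t[1],t[0]]);s=np.arange(-3,3.01,.1);pts=[]
    for k in np.linspace(m,1-m,40):
        c=a+k*(b-a); q=c+s[:,None]*nn; v=mc(g,[q[:,1],q[:,0]],order=1); d=abs(np.gradient(v)); pts.append(c+nn*(s*d**2).sum()/(d**2).sum())
    w=w2l(L,unproj(ci[n],pts,z))*1000
    return w
for n,k,o in(("top",4,[180,140]),("scene",3,[160,120])):
    im=cv2.imread(f"pics/{n}_d_raw.png"); c=lambda u,v:(np.array([u,v])+.5)/k-.5+o
    C=dict(top=[(451,109),(613,74),(642,193),(476,227)],scene=[(252,371),(193,529),(67,487),(139,335)])[n]
    fb=dict(top=[(360,334),(600,283)],scene=[(225,40),(24,408)])[n]
    nm=["fence side","tray end","front side","back end"]
    if n=="scene":fb=[(120,233),(24,408)]
    for i in (1,2,3):
        w=edge(n,im,c(*C[i]),c(*C[(i+1)%4]),.066)
        ax=1 if i%2==0 else 0
        p=np.polyfit(w[:,ax],w[:,1-ax],1); print(n,nm[i],'mean',np.median(w[:,1-ax]).round(1),'slope deg',np.degrees(np.arctan(p[0])).round(2))
    w=edge(n,im,c(*fb[0]),c(*fb[1]),.06); p=np.polyfit(w[:,1],w[:,0],1); print(n,'ledge front x',np.median(w[:,0]).round(1),np.degrees(np.arctan(p[0])).round(2))
T=lambda u,v:("top",((np.array([u,v])+.5)/4-.5)+[180,140])
S=lambda u,v:("scene",((np.array([u,v])+.5)/3-.5)+[160,120])
pl=[(T(451,109),(45,60,66)),(T(613,74),(45,-60,66)),(T(642,193),(-45,-60,66)),(T(476,227),(-45,60,66)),(T(545,151),(0,0,66)),
 (S(139,335),(-45,60,66)),(S(252,371),(45,60,66)),(S(193,529),(45,-60,66)),(S(67,487),(-45,-60,66)),(S(164,429),(0,0,66))]
for s in("top","scene",None):
    P,r=fit(ci,[(*a,np.array(p)/1000) for a,p in pl if s in(None,a[0])],[.5,0,.2]);print(s,w2l(L,[[*P[:2],0]])*1000,np.degrees(P[2]-L[2]))
im=ctrl.read_camera("wrist");cv2.imwrite("pics/w_d.png",im[:,:,::-1])
a=cv2.imread("pics/top0raw.png").astype(int);b=cv2.imread("pics/top_dfull.png").astype(int)
d=abs(a-b).max(2)
for nme,(x0,y0,x1,y1) in dict(pot=(245,138,270,165),lens=(222,245,245,262),box=(145,190,193,232),trayR=(345,150,375,195)).items(): print(nme,d[y0:y1,x0:x1].mean().round(1))
E
```

```text
top tray end mean -221.3 slope deg -0.83
top front side mean -36.7 slope deg 0.92
top back end mean -99.7 slope deg -0.01
top ledge front x -89.7 0.15
scene tray end mean -223.6 slope deg 0.47
scene front side mean -35.6 slope deg 0.21
scene back end mean -101.8 slope deg 0.01
scene ledge front x -90.1 0.16
top [[   9.26654389 -160.48911575]] -0.17534820816590033
scene [[   9.78294613 -162.10797584]] 1.1848290633084964
None [[   9.61005162 -161.50103065]] 0.7172116224113496
pot 18.2
lens 22.3
box 96.0
trayR 18.8
```

View pics/top_dfull.png

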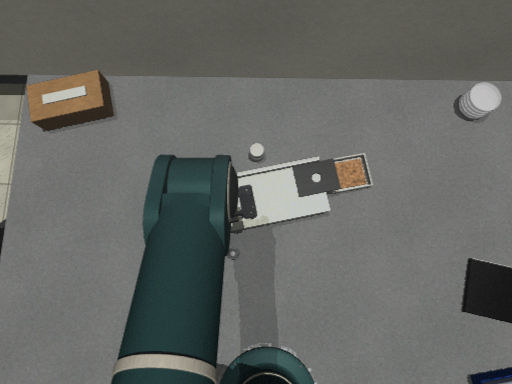

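Overhang is about 41 mm and the clean back-end edge reads yaw ≈ 0. The front edge leaves room for a gap of about 1 mm, so I'll press once more in small steps while watching the sustained force.

```bash
python3 - <<'E'
from h import *
from station import ctrl
p=W(-80,-150,130); q=quat(90,ctrl,p)
ctrl.move_ptp(p,q)
ctrl.line_to(W(-80,-150,63),feed=.15)
ctrl.line_to(W(-46,-150,63),feed=.08)
ctrl.dwell(.1); f0=ctrl.get_ft_force(); u=np.array([np.cos(L[2]),np.sin(L[2]),0])
for x in np.arange(-44.8,-40.9,.4):
    ctrl.line_to(W(x,-150,63),feed=.02); ctrl.dwell(.08)
    f=(ctrl.get_ft_force()-f0)@u; print(round(x,1),(w2l(L,[ctrl.get_ee_pos()])*1000).round(2)[0],f.round(2))
    if f<-9: break
ctrl.line_to(W(-75,-150,63),feed=.08)
ctrl.line_to(W(-90,-130,150),feed=.2)
ctrl.move_ptp(W(-110,170,230),q)
print(ctrl.get_time())
snap(ctrl,"e")
E
```

```text
-44.8 [ -44.84 -150.  ] 0.46
-44.4 [ -44.38 -149.98] -0.12
-44.0 [ -44.05 -149.96] -0.3
-43.6 [ -43.89 -150.04] -3.86
-43.2 [ -43.8  -150.02] -5.87
-42.8 [ -43.72 -150.06] -8.54
-42.4 [ -43.64 -150.06] -9.51
30.8917
```

View pics/top_e.png

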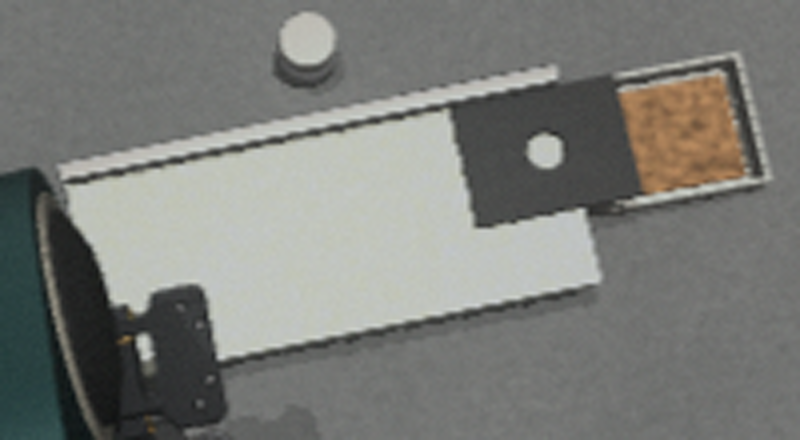

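View pics/scene_e.png

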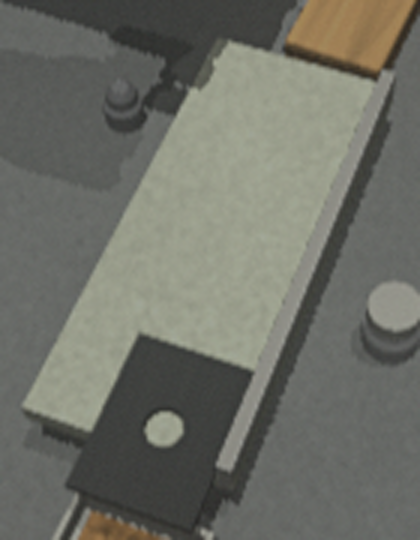

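The finger met a hard stop, with force rising from about −44 mm and 9.5 N held, so the plate is tight against the fence. In the pictures the hole stays at (545,151) and (164,429), and the pot, lens, tray and the visible part of the slide box look unmoved. The gripper is clear, so I'm handing in.

```bash
python3 - <<'E'
from station import ctrl
ctrl.finish_job(); print(ctrl.get_time())
E
```

```text
the job is handed in; nothing more can be done
the job is handed in; nothing more can be done
```

I handed the job in at about 31 s. The plate lies flat, long side against the fence, with about 41 mm of its 120 mm length past the tray end of the ledge. I only pushed it, with two open fingertips: against the fence, along towards the tray in two pushes, then against the fence again.

**Last checks**
- **Overhang:** the two cameras put the plate's middle at y ≈ −160.5 and −162 mm on the ledge. That leaves it 18–20 mm short of tipping.
- **Flush:** the last press met a hard stop and held 9.5 N. It stopped where the first push against the fence had, within about 0.2 mm.
- **Other objects:** I judged the tray, pot and lens unmoved by eye. The arm hid most of the slide box in the last pictures. The part I could see was unmoved, and no planned path came near it.

**Where measurements disagreed**
- **Angle:** the corner fits gave −0.2° (top camera) and +1.2° (scene camera). Line fits to the front edge gave 0.2–0.9°, but the clean back edge gave about 0° in both views.
- **Fence gap:** the pictures alone, before the last press, would allow a gap of about 1 mm, which is within camera error. I relied on the force stop instead.
- **Image comparison:** my pixel-difference check for moved objects was not usable, because the arm and its shadow changed the picture.

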